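# Get the screws from behind the spray cans

### The arm

A 6-joint arm with a two-finger parallel gripper is mounted at the origin on a cart in front of the work surface, level with it; the furniture and walls round the work are solid. World frame = base frame: x ahead of the robot, y to its left, z up, the work surface at z = 0. Lengths are in m, angles in rad, forces in N, time in s.
With the tool pointing down it reaches from about 0.3 to 0.875 m from the base axis. Payload 6.4 kg.
Tool frame: the origin (TCP) lies on the centre line of the jaws, within the pads' length; the fingertips stand 22 mm ahead of it and the grasp point (between the pads) lies 3 mm ahead of it; z points along the fingers, y is the line along which they close (so a half turn about z gives the same grasp; the last joint's range is limited). The gripper opens to 85 mm and grips with 20 to 120 N. Pads are 22 mm wide; open, the fingers measure 114 mm over their backs; the gripper's body (76 mm by 85 mm) begins 54 mm behind the grasp point. The pads swing forward as they close: fully open they stand 13 mm farther back than shut.
Start: joints at [-1.534, 0.181, 1.607, -0, 1.354, -0.206], TCP at [0.138, -0.558, 0.253] pointing down, gripper open.
Joint ranges: [-2.99, 2.99], [-0.89, 2.07], [0.3, 2.58], [-1.14, 4.28], [0, 2.63], [-3.12, 3.12]. Speed limits (rad/s): [2.57, 2.57, 3.01, 3.14, 3.14, 3.14].

### API

Orientations are given as a unit quaternion [w, x, y, z].
In Python, from bench import ctrl gives the robot as it stands. The module is installed in compiled form; this text tells all that it offers.
- The arm moves only by the tool servo_tool, never from a script. Its argument "commands" is a list of rows, each a list of 3 entries, a list of its own where there are three numbers: the shift along the tool's x, y, z in mm, then the turn about the tool's z in rad, then the finger opening in mm, from 0 to 85.4. In form: [[[dx, dy, dz], turn, jaw], ...]. A call has 1 to 20 rows; each row shifts and turns the commanded pose from where the row before left it, along the tool's axes as they then stand; what a row does not reach is not made up. A row lasts 1/8 s, in which the tool goes at most 62.5 mm and 10.7 degrees, less where a joint would pass 70% of its speed; a pose out of reach is approached as far as the arm can. A call with a gripper value outside its range is refused whole. The fingers move at their own pace and stop on an object; the grip force is fixed at half the most. Time passes only in rows, so rows that do not move let the fingers close. It gives the time, the measured TCP pose, the force, the opening and the grip force at its end, in the units of the state.
- ctrl.get_obs(): the state, without advancing time (a new reading comes with each control period).
- ctrl.camera(name): name is "scene" or "top" or "wrist"; returns a dict with "color" (400x640x3 uint8, red, green, blue), "z_map" (400x640 float32, m along the optical axis (not along the pixel's ray), 0 where there is no reading), "fx", "fy", "cx", "cy" (pixels), "R" (3x3) and "t" (3): a world point X has camera coordinates R X + t. Camera axes: x right, y down, z forward; pixel columns grow to the right and rows downward; lengths in m; the calibration is good to about 2 mm. A picture is of the moment at which its call begins.
- ctrl.hand_in(): hands the job in; it is judged then, once.
The state is a dict: "time_s": time; "q": joint angles; "dq": joint speeds; "joint_efforts": joint torques, N m; "eef_pos": TCP position; "eef_rot": TCP orientation; "wrist_force": force on the tool from outside, world axes, zero at the start; "torque": the same for the moment, N m; "opening": opening from 0.0 (shut) to 1.0 (fully open); "grasp_force": force on a finger pad.
Only numpy, scipy, OpenCV 4.12 (cv2) and the standard library are available. Lean on these libraries where they do the work, as an engineer would, in place of code of your own. Each camera call takes 0.05 s, during which the arm holds its last target. There are 200 camera calls.

### The job

The yellow carton of screws stands at the back of the stock tray behind two spray cans: first stand both cans on the black side mat, only then move the carton, setting it in the middle of the blue work mat, upright as it stood, its long side along the mat's long side. With the carton down, put each can back upright on the middle of the pad of its own colour (red cap on the red pad, green cap on the green pad). Knock nothing over and leave the oil can and the tape measure where they are.

Things in the scene. Friction and masses are not known exactly. Their poses are not given: they have to be found in the camera images.
- red_can: Spray can with a red cap, 67 mm in diameter and 202 mm tall, 0.13 to 0.26 kg, standing upright and loose on the red pad. Origin at the centre of its foot, z up along it. The cap (62 mm across) runs from 156 to 202 mm above the origin; grip it from above at about 180 mm.
- green_can: Spray can with a green cap, 58 mm in diameter and 222 mm tall, 0.22 to 0.44 kg, standing upright and loose on the green pad. Origin at the centre of its foot, z up along it. The cap (54 mm across) runs from 174 to 222 mm above the origin; grip it from above at about 197 mm.
- screw_box: Yellow carton of screws, 61 (x) by 90 (y) by 46 mm tall, 0.42 to 0.84 kg, loose on the stock tray behind the two cans, only 2 to 14 mm clear of them, so that no finger fits between. Origin at the centre of its underside; grip it across its 61 mm (its x axis).
- stock_tray: Open plywood stock tray, fixed to the bench. Origin on the bench under the centre of its floor, x toward the back. The floor is 240 (x) by 200 (y) mm, its top 10 mm above the bench; side cheeks reach 26 mm and the back board 34 mm above the bench (inner face of the board at x = +120 mm, of the cheeks at y = +-100 mm), the front is open.
- red_pad: Red disc, 74 mm in diameter, 2.5 mm thick, fixed on the front part of the tray floor: the red can's place. Origin at the centre of its underside. The pads lie 78 mm apart side by side; which is left and which right varies.
- green_pad: Green disc, 74 mm in diameter, 2.5 mm thick, fixed on the tray floor beside the red pad: the green can's place. Origin at the centre of its underside.
- side_mat: Side mat of black ribbed rubber, 130 (x) by 180 (y) mm, 3 mm thick, fixed on the bench to the left or right of the tray. Origin at the centre of its underside. Both cans fit on it side by side along y.
- work_mat: Blue work mat with a thin white outline, 130 (x) by 160 (y, long side) mm, 3 mm thick, fixed on the bench on the other side of the tray. Origin at the centre of its underside. The carton belongs in the outline.
- oil_can: Dark green oil can with an upright pale spout, 64 mm in diameter, 170 mm tall, loose, on the bench to the right of the tray's back. Origin at the centre of its foot. Leave it alone.
- tape_measure: Yellow tape measure with a black round face, 36 by 72 by 66 mm tall, loose, standing on the bench to the left of the tray's back. Origin at the centre of its underside. Leave it alone.
Things that resemble listed ones, but are neither listed nor needed, are in the scene too. Leave any orange look-alike of the green_can alone. There is more than one size of the work_mat; the job needs the larger.

How it is judged:
On the way, in this order (a step that is already met when the one before it is completed fails the run):
1. both cans stand released on the side mat while the carton is still in its place (within 25 mm) (x of red_can in the frame of side_mat between -0.05 and 0.05 m and y of red_can in the frame of side_mat between -0.07 and 0.07 m and z of red_can in the frame of side_mat between -0.002 and 0.008 m and angle between each of red_can, green_can's own z axis and vertical below 0.1 rad and x of green_can in the frame of side_mat between -0.05 and 0.05 m and y of green_can in the frame of side_mat between -0.07 and 0.07 m and z of green_can in the frame of side_mat between -0.002 and 0.008 m and contact force between each of red_can, green_can and the fingers below 0.3 N and distance of screw_box from where it was at the start of the episode below 0.025 m), for 0.2 s.
2. the carton is set down on the work mat and released while both cans still stand on the side mat (horizontal distance between screw_box and work_mat below 0.015 m and z of screw_box in the frame of work_mat between -0.002 and 0.008 m and angle between each of screw_box, red_can, green_can's own z axis and vertical below 0.1 rad and angle between the y axis of screw_box and the y axis of work_mat, either way round below 0.2 rad and contact force between screw_box and the fingers below 0.3 N and x of red_can in the frame of side_mat between -0.05 and 0.05 m and y of red_can in the frame of side_mat between -0.07 and 0.07 m and z of red_can in the frame of side_mat between -0.002 and 0.008 m and x of green_can in the frame of side_mat between -0.05 and 0.05 m and y of green_can in the frame of side_mat between -0.07 and 0.07 m and z of green_can in the frame of side_mat between -0.002 and 0.008 m), for 0.2 s.
At the end, for the whole second after the job is handed in: Each can stands upright within 12 mm of the centre of the pad of its own colour, the carton lies on the work mat within 15 mm of its centre, upright, its long side within 0.2 rad of the mat's; all released and at rest (horizontal distance between red_can and red_pad below 0.012 m and z of red_can in the frame of red_pad between -0.002 and 0.007 m and angle between each of red_can, green_can, screw_box's own z axis and vertical below 0.1 rad and horizontal distance between green_can and green_pad below 0.012 m and z of green_can in the frame of green_pad between -0.002 and 0.007 m and horizontal distance between screw_box and work_mat below 0.015 m and z of screw_box in the frame of work_mat between -0.002 and 0.008 m and angle between the y axis of screw_box and the y axis of work_mat, either way round below 0.2 rad and linear speed of each of red_can, green_can, screw_box below 0.04 m/s and angular speed of each of red_can, green_can, screw_box below 1 rad/s and contact force between each of red_can, green_can, screw_box and the fingers below 0.3 N); the robot touches nothing.
It fails at once if a can or the carton is tipped over (0.6 rad) (angle between any of red_can, green_can, screw_box's own z axis and vertical above 0.6 rad).
It fails at once if the oil can or the tape measure is moved by more than 30 mm (distance of any of oil_can, tape_measure from where it was at the start of the episode above 0.03 m).
It also fails if it takes over 104 s, if anything falls off the work surface, if the arm or the gripper's body presses on something with over 40 N, if the wrist force passes 120 N, or if a joint passes its speed limit or range.

## Working session

There is one attempt and no reset: what is moved stays moved. The work goes in short steps, Python scripts to look and compute and a tool call to move; the robot and the scene stay as the last step left them, time stands still between calls to the robot, and variables do not carry over. Pictures are saved under pics/ and viewed, at most 14 in all, crops included, and the job is handed in when it is done.

Besides the shell and the picture viewer there is one more tool, called after "Request:" in YAML: its name, and indented under it one key for each argument. servo_tool: Moves the arm, as the interface text tells. Its arguments: {"type":"object","properties":{"commands":{"type":"array"}},"required":["commands"]}

```bash
mkdir -p pics; cat > h.py <<'E'
import numpy as np,cv2
from bench import ctrl
def snap(n,f):
    c=ctrl.camera(n); cv2.imwrite('pics/'+f+'.png',c['color'][:,:,::-1]); np.savez('pics/'+f+'.npz',**c); return c
def pt(c,u,v,z=None):
    "world point at pixel: by depth map, or on plane z"
    R=c['R'];t=c['t'];C=-R.T@t
    d=R.T@np.array([(u-c['cx'])/c['fx'],(v-c['cy'])/c['fy'],1])
    if z is None:
        k=np.median(c['z_map'][int(v)-1:int(v)+2,int(u)-1:int(u)+2])
    else: k=(z-C[2])/d[2]
    return C+k*d
E
python3 - <<'E'
from h import *
for n in ('scene','top'): 
    c=snap(n,n+'0'); print(n,c['fx'],c['cx'],c['cy'],-c['R'].T@c['t'],c['R'].round(3).tolist())
o=ctrl.get_obs(); print(o)
E
```

```text
scene 367.2372108179327 323.69522801519605 206.38202055160815 [0.49801538 0.94464386 0.4947684 ] [[-0.994, -0.109, -0.005], [-0.044, 0.444, -0.895], [0.1, -0.889, -0.446]]
top 380.5484889552297 325.35664926651583 198.4937977638337 [0.41430347 0.08482615 0.99276849] [[-0.028, -1.0, 0.012], [-0.985, 0.026, -0.171], [0.171, -0.017, -0.985]]
{'time_s': 0.1, 'q': array([-1.53434380e+00,  1.81467879e-01,  1.60787299e+00, -1.47391367e-05,
        1.35379374e+00, -2.06321325e-01]), 'dq': array([ 0.00090415, -0.00260222, -0.00092863, -0.00195527,  0.00133205,
       -0.00083782]), 'joint_efforts': array([ 1.70659314e-04, -4.45874405e+01, -3.52237523e+01, -3.45690287e-04,
        4.17349322e-03, -2.60386955e-06]), 'eef_pos': array([ 0.13821203, -0.55768407,  0.2524905 ]), 'eef_rot': array([-7.68809331e-04,  9.92641161e-01,  1.21090588e-01,  5.82342930e-05]), 'wrist_force': array([-0.33475113,  0.09622909, -0.43589001]), 'torque': array([-0.03011605,  0.04965152,  0.01142683]), 'grasp_force': 0.0, 'opening': 0.9991356297305312}
```

View pics/top0.png

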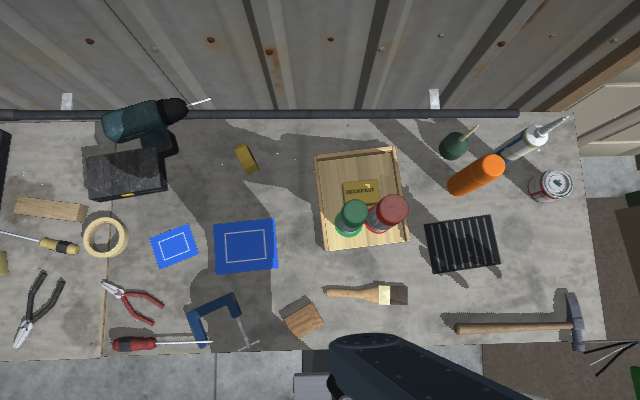

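View pics/scene0.png

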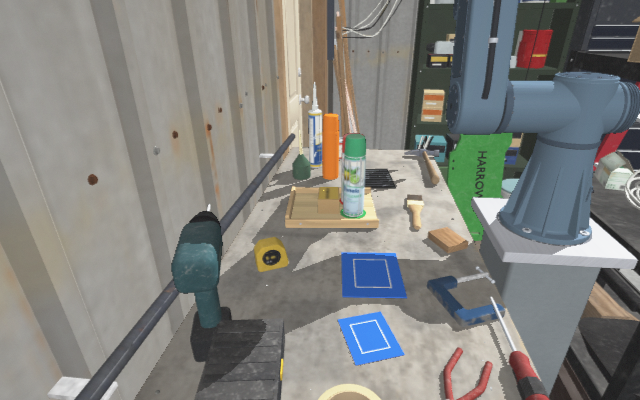

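The top view shows the green can (351,215), the red can (387,212), and the carton just behind at (360,192). The side mat is at (462,243) with an orange look-alike behind it, and the larger blue mat is at (246,246). The scene view shows the red can hidden behind the green one.

```bash
python3 - <<'E'
import cv2
a=cv2.imread('pics/top0.png')
cv2.imwrite('pics/c1.png',cv2.resize(a[140:260,305:425],None,fx=5,fy=5,interpolation=cv2.INTER_CUBIC))
b=cv2.resize(a[205:285,205:285],None,fx=5,fy=5,interpolation=cv2.INTER_CUBIC)
d=cv2.resize(a[205:285,420:505],None,fx=4.7,fy=5,interpolation=cv2.INTER_CUBIC)
cv2.imwrite('pics/c2.png',cv2.hconcat([b,d]))
E
```

```text
(no output)
```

View pics/c1.png

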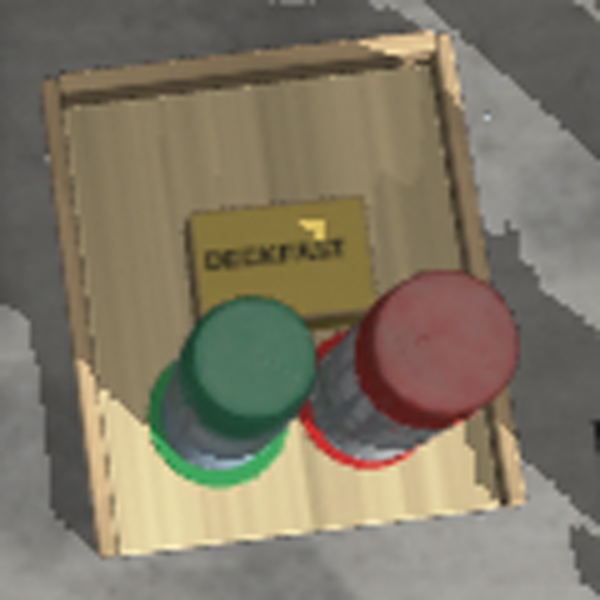

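View pics/c2.png

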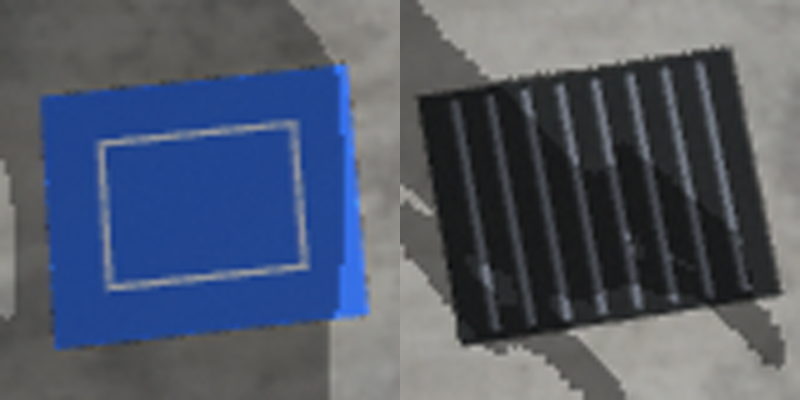

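c1: cap tops centred near (253,358) green and (443,345) red; the carton's top corners are (188,212), (362,197), (373,313). c2: the corners of both mats are clear.

```bash
python3 - <<'E'
from h import *
c=dict(np.load('pics/top0.npz')); s=dict(np.load('pics/scene0.npz'))
P=lambda x,y:(305+(x+.5)/5-.5,140+(y+.5)/5-.5)
for n,x,y in [('gcap',253,358),('rcap',443,345),('bTL',190,214),('bTR',360,199),('bBR',371,310),('bmid',280,262)]:
    u,v=P(x,y); print(n,pt(c,u,v).round(4))
for n,x,y,z in [('gcap',253,358,.2345),('rcap',443,345,.2145),('bTL',188,212,.056),('bTR',362,197,.056),('bBR',373,313,.056),('trayFL',105,557,.01),('trayFR',523,503,.026),('BLin',65,105,.01),('BRin',435,60,.034),('gpadL',150,405,.0125),('gpadB',222,487,.0125),('rpadB',367,468,.0125),('rpadL',302,400,.0125)]:
    u,v=P(x,y); print(n,pt(c,u,v,z).round(4))
for n,q in [('work',[(205+x/5-.4,205+y/5-.4) for x,y in [(41,97),(347,66),(369,316),(57,349)]]),('side',[(420+(x-400)/4.7-.4,205+y/5-.4) for x,y in [(418,96),(732,47),(780,293),(462,343)]])]:
    W=np.array([pt(c,u,v,.003) for u,v in q]); e=W[0]-W[1]+W[3]-W[2]
    print(n,W[:,:2].round(4).tolist(),'ctr',W.mean(0).round(4),'sizes',[np.linalg.norm(W[i]-W[i-1]).round(4) for i in range(4)],'yaw',np.arctan2(-e[0],e[1]).round(4))
    m=W.mean(0);print(' depth z',pt(c,*np.mean(q,axis=0)).round(4))
# circle fits: cap colours in scene/top via depth
X=None
for cam,nm in((c,'top'),(s,'scene')):
    zz=cam['z_map'];v,u=np.mgrid[0:400,0:640]
    D=np.stack([(u-cam['cx'])/cam['fx']*zz,(v-cam['cy'])/cam['fy']*zz,zz],-1).reshape(-1,3)
    Wd=(D-cam['t'])@cam['R']; col=cam['color'].reshape(-1,3).astype(int)
    base=(zz.ravel()>0)&(Wd[:,0]>.25)&(Wd[:,0]<.75)&(Wd[:,1]>-.2)&(Wd[:,1]<.25)
    for n,lo,hi in(('green',.226,.245),('red',.206,.222)):
        k=(base&(Wd[:,2]>lo)&(Wd[:,2]<hi)&((col[:,1]>col[:,0]+20) if n=='green' else (col[:,0]>col[:,1]+30)))
        if k.sum()<20: continue
        w=Wd[k]; (ce,r)=cv2.minEnclosingCircle(w[:,:2].astype(np.float32)); print(nm,n,k.sum(),ce,r,'z',np.median(w[:,2]),'mid',((w.min(0)+w.max(0))/2).round(4))
E
```

```text
gcap [0.5181 0.0124 0.2347]
rcap [ 0.5244 -0.0687  0.2134]
bTL [0.6265 0.0211 0.01  ]
bTR [ 0.6228 -0.0625  0.053 ]
bBR [ 0.5655 -0.0649  0.0543]
bmid [ 0.5908 -0.0202  0.0558]
gcap [0.5181 0.0124 0.2345]
rcap [ 0.5242 -0.0685  0.2145]
bTL [0.6176 0.0251 0.056 ]
bTR [ 0.6231 -0.0631  0.056 ]
bBR [ 0.5637 -0.0656  0.056 ]
trayFL [0.4481 0.0711 0.01  ]
trayFR [ 0.4689 -0.1415  0.026 ]
BLin [0.6876 0.0857 0.01  ]
BRin [ 0.7005 -0.1087  0.034 ]
gpadL [0.5254 0.0456 0.0125]
gpadB [0.482  0.01   0.0125]
rpadB [ 0.4898 -0.0652  0.0125]
rpadL [ 0.5259 -0.0333  0.0125]
work [[0.526, 0.3622], [0.538, 0.2033], [0.4092, 0.1928], [0.3971, 0.3513]] ctr [0.4676 0.2774 0.003 ] sizes [np.float64(0.1294), np.float64(0.1593), np.float64(0.1293), np.float64(0.159)] yaw 0.0756
 depth z [0.4669 0.2775 0.0031]
side [[0.5118, -0.1871], [0.533, -0.3655], [0.4047, -0.3789], [0.3844, -0.2019]] ctr [ 0.4585 -0.2834  0.003 ] sizes [np.float64(0.1283), np.float64(0.1797), np.float64(0.129), np.float64(0.1781)] yaw 0.1161
 depth z [ 0.4577 -0.283   0.0035]
top green 494 (0.5184164047241211, 0.012222777120769024) 0.025745928287506104 z 0.23422030946423722 mid [0.5185 0.0124 0.2328]
top red 679 (0.525831937789917, -0.06983635574579239) 0.030875159427523613 z 0.21348849728054148 mid [ 0.5263 -0.07    0.2121]
scene green 138 (0.5186511278152466, 0.019492998719215393) 0.025287365540862083 z 0.23442522700830293 mid [0.5189 0.0171 0.2314]
scene red 29 (0.5282612442970276, -0.0656387135386467) 0.029343873262405396 z 0.21450734170655844 mid [ 0.5297 -0.0678  0.2115]
```

Request:
servo_tool:
  commands:
    - [[0,0,-10],-0.139,85]
    - [[0,0,-10],-0.139,85]
    - [[0,0,-10],-0.139,85]
    - [[0,0,-10],-0.139,85]
    - [[0,0,-10],-0.139,85]
    - [[0,0,-10],-0.139,85]
    - [[0,0,-10],-0.139,85]
    - [[0,0,-5],-0.139,85]
    - [[0,0,0],-0.139,85]
    - [[0,0,0],-0.142,85]
    - [[0,0,0],0,85]

```text
time_s: 1.48
eef_pos: [0.1383, -0.5579, 0.3278]
eef_rot: [-0.0, 0.684, 0.729, 0.0]
wrist_force: [0.3, 0.3, 0.6]
opening: 0.996
grasp_force: 0.0
```

```bash
cat >> h.py <<'E'
from scipy.spatial.transform import Rotation as Ro
def go(*T,head=None):
    "tool-axis shifts (mm) from the measured pose through world waypoints"
    o=ctrl.get_obs();q=o['eef_rot'];R=Ro.from_quat([q[1],q[2],q[3],q[0]]).as_matrix();p=o['eef_pos']
    h=np.arctan2(R[1,0],R[0,0]); print('t',o['time_s'],'p',p.round(4),'head',h.round(4),'z',R[:,2].round(3),'open',round(o['opening'],3),'F',o['wrist_force'].round(2),'grip',o['grasp_force'])
    for t in T:
        t=np.array(t); print('  to',t,(R.T@(t-p)*1000).round(1)); p=t
    if head is not None: print('  turn',round(h-head,4))
E
python3 - <<'E'
from h import *
c=dict(np.load('pics/top0.npz'))
for u,v in [(490,163),(480,172),(462,185),(500,160)]: print(pt(c,u,v).round(3))
go((.33,-.31,.32),(.5255,-.069,.32),(.5255,-.069,.1955),head=1.636)
E
```

```text
[ 0.615 -0.277  0.222]
[ 0.6   -0.261  0.205]
[ 0.594 -0.261  0.099]
[ 0.621 -0.299  0.221]
t 1.475 p [ 0.1383 -0.5579  0.3278] head 1.6345 z [-0.     0.001 -1.   ] open 0.996 F [0.31 0.27 0.61] grip 0.0
  to [ 0.33 -0.31  0.32] [235.2 207.1   8. ]
  to [ 0.5255 -0.069   0.32  ] [2.281e+02 2.105e+02 2.000e-01]
  to [ 0.5255 -0.069   0.1955] [-1.000e-01 -0.000e+00  1.245e+02]
  turn -0.0015
```

Request:
servo_tool:
  commands:
    - [[20,18,0],0,85]
    - [[33,30,0],0,85]
    - [[33,30,1],0,85]
    - [[33,30,1],0,85]
    - [[33,30,1],0,85]
    - [[33,30,1],0,85]
    - [[33,30,1],0,85]
    - [[33,30,1],0,85]
    - [[33,30,1],0,85]
    - [[33,30,1],0,85]
    - [[33,30,0],0,85]
    - [[33,30,0],0,85]
    - [[33,30,0],0,85]
    - [[33,30,0],0,85]
    - [[33,30,0],0,85]
    - [[14,10,0],0,85]
    - [[0,0,0],0,85]

```text
time_s: 3.6
eef_pos: [0.553, -0.0336, 0.3199]
eef_rot: [-0.0, 0.684, 0.73, -0.0]
wrist_force: [0.0, -0.1, 0.7]
opening: 0.993
grasp_force: 0.0
```

```bash
python3 - <<'E'
from h import *
c=snap('wrist','w1'); go((.5255,-.069,.32),(.5255,-.069,.1955),head=1.636)
v,u=np.mgrid[0:400,0:640];zz=c['z_map']
D=np.stack([(u-c['cx'])/c['fx']*zz,(v-c['cy'])/c['fy']*zz,zz],-1).reshape(-1,3);W=(D-c['t'])@c['R']
k=(zz.ravel()>0)
for n,lo,hi in(('g',.228,.24),('r',.208,.22)):
    w=W[k&(W[:,2]>lo)&(W[:,2]<hi)&(W[:,0]>.47)&(W[:,0]<.57)&(abs(W[:,1]+(.069 if n=='r' else -.012))<.04)]
    if len(w)>20: print(n,len(w),cv2.minEnclosingCircle(w[:,:2].astype(np.float32)),np.median(w[:,2]))
E
```

```text
t 3.65 p [ 0.5527 -0.0344  0.32  ] head 1.6353 z [-0.001 -0.    -1.   ] open 0.998 F [-0.61 -0.7   0.11] grip 0.0
  to [ 0.5255 -0.069   0.32  ] [-32.8 -29.4   0. ]
  to [ 0.5255 -0.069   0.1955] [0.000e+00 1.000e-01 1.245e+02]
  turn -0.0007
g 5273 ((0.5195560455322266, 0.011736404150724411), 0.025924742221832275) 0.23578030687649948
r 4723 ((0.527057409286499, -0.06989284604787827), 0.031286630779504776) 0.21492640369261043
```

View pics/w1.png

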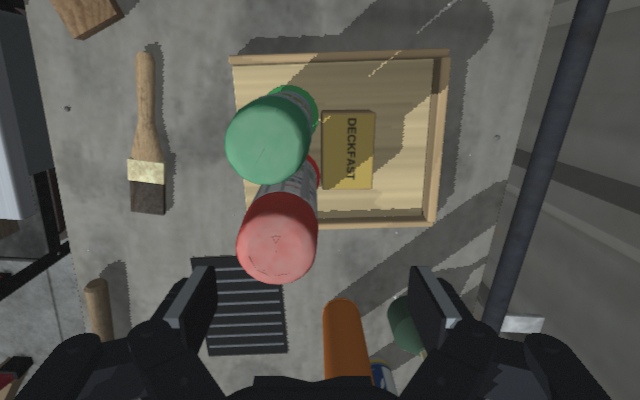

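The wrist view shows the red cap at (277,240), the green cap at (268,138) and the carton at (348,150). The three views agree within 2 mm. Next I grip the red can.

Request:
servo_tool:
  commands:
    - [[-17,-14,0],0,85]
    - [[-16,-14,0],0,85]
    - [[0,0,0],0,85]
    - [[0,0,20],0,85]
    - [[0,0,25],0,85]
    - [[0,0,25],0,85]
    - [[0,0,25],0,85]
    - [[0,0,20],0,85]
    - [[0,0,9],0,85]
    - [[0,0,0],0,85]
    - [[0,0,0],0,70]
    - [[0,0,0],0,62]
    - [[0,0,0],0,50]
    - [[0,0,0],0,50]
    - [[0,0,0],0,50]
    - [[0,0,0],0,50]
    - [[0,0,0],0,50]

```text
time_s: 5.78
eef_pos: [0.5282, -0.0693, 0.1979]
eef_rot: [0.001, 0.684, 0.73, 0.0]
wrist_force: [-1.1, -0.2, 6.1]
opening: 0.687
grasp_force: 65.8
```

```bash
python3 - <<'E'
from h import *
go((.5265,-.0695,.27),(.444,-.330,.27),(.444,-.330,.187))
E
```

```text
t 5.775 p [ 0.5282 -0.0693  0.1979] head 1.6358 z [ 0.003 -0.001 -1.   ] open 0.687 F [-1.06 -0.23  6.1 ] grip 65.8442649132212
  to [ 0.5265 -0.0695  0.27  ] [ -0.2  -1.5 -72.2]
  to [ 0.444 -0.33   0.27 ] [-2.546e+02 -9.920e+01  1.000e-01]
  to [ 0.444 -0.33   0.187] [ 0.1 -0.2 83. ]
```

Request:
servo_tool:
  commands:
    - [[0,0,-10],0,50]
    - [[0,0,-20],0,50]
    - [[0,0,-25],0,50]
    - [[0,0,-20],0,50]
    - [[-10,-4,0],0,50]
    - [[-25,-10,0],0,50]
    - [[-30,-12,0],0,50]
    - [[-30,-12,0],0,50]
    - [[-30,-12,0],0,50]
    - [[-30,-12,0],0,50]
    - [[-30,-12,0],0,50]
    - [[-30,-12,0],0,50]
    - [[-25,-10,0],0,50]
    - [[-15,-5,0],0,50]
    - [[0,0,0],0,50]
    - [[0,0,0],0,50]

```text
time_s: 7.78
eef_pos: [0.4432, -0.329, 0.2709]
eef_rot: [-0.0, 0.684, 0.73, 0.0]
wrist_force: [0.0, -0.1, -1.9]
opening: 0.688
grasp_force: 64.9
```

```bash
python3 - <<'E'
from h import *
c=snap('scene','s1'); snap('top','t1')
go((.444,-.330,.27),(.444,-.330,.188))
E
```

```text
t 7.875 p [ 0.4434 -0.3289  0.2712] head 1.6369 z [ 0.  0. -1.] open 0.68 F [ 0.07  0.63 -0.96] grip 64.90854904739535
  to [ 0.444 -0.33   0.27 ] [-1.1  0.5  1.2]
  to [ 0.444 -0.33   0.188] [-0. -0. 82.]
```

View pics/t1.png

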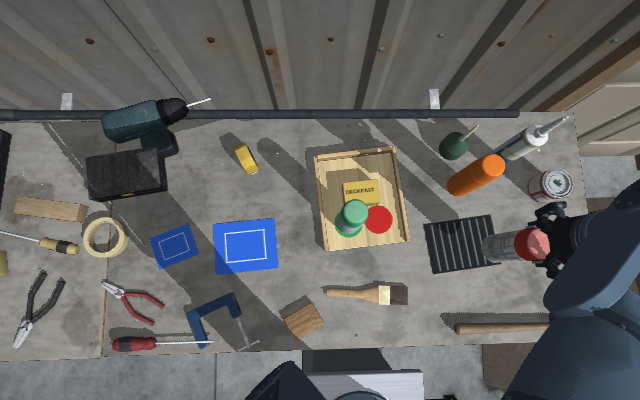

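The red can hangs over the right part of the side mat and the red pad is clear at (378,219). Next I lower the can.

Request:
servo_tool:
  commands:
    - [[-1,0,15],0,50]
    - [[0,0,25],0,50]
    - [[0,0,22],0,50]
    - [[0,0,10],0,50]
    - [[0,0,5],0,50]
    - [[0,0,2],0,50]
    - [[0,0,2],0,50]
    - [[0,0,0],0,50]
    - [[0,0,0],0,50]

```text
time_s: 9.0
eef_pos: [0.4433, -0.331, 0.1907]
eef_rot: [0.0, 0.684, 0.73, -0.0]
wrist_force: [-0.1, -0.4, -1.8]
opening: 0.685
grasp_force: 64.9
```

Request:
servo_tool:
  commands:
    - [[0,0,1],0,50]
    - [[0,0,1],0,50]
    - [[0,0,0.5],0,50]
    - [[0,0,0],0,50]

```text
time_s: 9.5
eef_pos: [0.4432, -0.3312, 0.1885]
eef_rot: [0.0, 0.684, 0.73, -0.0]
wrist_force: [-2.4, 0.3, 5.4]
opening: 0.684
grasp_force: 65.7
```

Request:
servo_tool:
  commands:
    - [[0,0,0],0,66]
    - [[0,0,0],0,75]
    - [[0,0,0],0,85]
    - [[0,0,0],0,85]
    - [[0,0,0],0,85]
    - [[0,0,0],0,85]
    - [[0,0,-10],0,85]
    - [[0,0,-20],0,85]
    - [[0,0,-30],0,85]
    - [[0,0,-30],0,85]
    - [[0,0,-20],0,85]
    - [[0,0,0],0,85]

```text
time_s: 11.0
eef_pos: [0.4439, -0.3317, 0.3004]
eef_rot: [0.002, 0.684, 0.73, -0.0]
wrist_force: [0.4, -0.3, 0.2]
opening: 0.995
grasp_force: 0.0
```

```bash
python3 - <<'E'
from h import *
go((.5195,.012,.30),(.5195,.012,.2125))
E
```

```text
t 11.0 p [ 0.4439 -0.3317  0.3004] head 1.6358 z [ 0.003 -0.004 -1.   ] open 0.995 F [ 0.39 -0.25  0.17] grip 0.0
  to [0.5195 0.012  0.3   ] [338.1  97.8  -0.6]
  to [0.5195 0.012  0.2125] [ 0.3 -0.2 87.5]
```

Request:
servo_tool:
  commands:
    - [[15,5,0],0,85]
    - [[35,10,0],0,85]
    - [[35,10,0],0,85]
    - [[35,10,0],0,85]
    - [[35,10,0],0,85]
    - [[35,10,0],0,85]
    - [[35,10,0],0,85]
    - [[35,10,0],0,85]
    - [[35,10,0],0,85]
    - [[28,8,0],0,85]
    - [[15,5,0],0,85]
    - [[0,0,0],0,85]
    - [[0,0,15],0,85]
    - [[0,0,25],0,85]
    - [[0,0,25],0,85]
    - [[0,0,17],0,85]
    - [[0,0,5],0,85]
    - [[0,0,0],0,85]

```text
time_s: 13.25
eef_pos: [0.5191, 0.0125, 0.2108]
eef_rot: [-0.0, 0.684, 0.73, -0.0]
wrist_force: [0.1, -0.4, 0.4]
opening: 0.993
grasp_force: 0.0
```

```bash
python3 - <<'E'
from h import *
go((.5195,.012,.2125))
c=snap('top','t2')
v,u=np.mgrid[0:400,0:640];zz=c['z_map']
D=np.stack([(u-c['cx'])/c['fx']*zz,(v-c['cy'])/c['fy']*zz,zz],-1).reshape(-1,3);W=(D-c['t'])@c['R'];col=c['color'].reshape(-1,3).astype(int)
w=W[(zz.ravel()>0)&(abs(W[:,0]-.444)<.05)&(abs(W[:,1]+.33)<.05)&(W[:,2]>.19)&(W[:,2]<.22)]
print('red',len(w),cv2.minEnclosingCircle(w[:,:2].astype(np.float32)),np.median(w[:,2]))
E
```

```text
t 13.25 p [0.5191 0.0125 0.2108] head 1.6353 z [-0. -0. -1.] open 0.993 F [ 0.06 -0.44  0.43] grip 0.0
  to [0.5195 0.012  0.2125] [-0.5  0.4 -1.7]
red 759 ((0.44188353419303894, -0.3328031897544861), 0.03214002400636673) 0.20354495137030065
```

Request:
servo_tool:
  commands:
    - [[0,0,0],0,70]
    - [[0,0,0],0,60]
    - [[0,0,0],0,50]
    - [[0,0,0],0,42]
    - [[0,0,0],0,42]
    - [[0,0,0],0,42]
    - [[0,0,0],0,42]

```text
time_s: 14.18
eef_pos: [0.5198, 0.0127, 0.212]
eef_rot: [0.001, 0.684, 0.73, 0.001]
wrist_force: [0.1, -0.1, 5.9]
opening: 0.615
grasp_force: 63.3
```

```bash
python3 - <<'E'
from h import *
go((.5191,.0125,.28),(.433,-.241,.28),(.433,-.241,.202))
E
```

```text
t 14.175 p [0.5198 0.0127 0.212 ] head 1.6359 z [ 0.002 -0.    -1.   ] open 0.615 F [ 0.14 -0.1   5.86] grip 63.32537045236677
  to [0.5191 0.0125 0.28  ] [ -0.2  -0.6 -68. ]
  to [ 0.433 -0.241  0.28 ] [-2.474e+02 -1.024e+02 -1.000e-01]
  to [ 0.433 -0.241  0.202] [ 0.  -0.2 78. ]
```

Request:
servo_tool:
  commands:
    - [[0,0,-10],0,42]
    - [[0,0,-20],0,42]
    - [[0,0,-25],0,42]
    - [[0,0,-20],0,42]
    - [[-10,-4,0],0,42]
    - [[-25,-11,0],0,42]
    - [[-30,-12,0],0,42]
    - [[-30,-12,0],0,42]
    - [[-30,-12,0],0,42]
    - [[-30,-12,0],0,42]
    - [[-30,-13,0],0,42]
    - [[-30,-13,0],0,42]
    - [[-20,-9,0],0,42]
    - [[-12,-5,0],0,42]
    - [[0,0,0],0,42]
    - [[0,0,15],0,42]
    - [[0,0,25],0,42]
    - [[0,0,25],0,42]
    - [[0,0,10],0,42]
    - [[0,0,3],0,42]

```text
time_s: 16.68
eef_pos: [0.4322, -0.2396, 0.207]
eef_rot: [-0.001, 0.683, 0.73, 0.0]
wrist_force: [-0.4, 0.5, -2.3]
opening: 0.608
grasp_force: 63.4
```

Request:
servo_tool:
  commands:
    - [[0,0,2],0,42]
    - [[0,0,0],0,42]

```text
time_s: 16.92
eef_pos: [0.4326, -0.2406, 0.2065]
eef_rot: [0.001, 0.684, 0.73, 0.0]
wrist_force: [-0.6, -0.8, -2.2]
opening: 0.611
grasp_force: 63.4
```

Request:
servo_tool:
  commands:
    - [[0,0,1.5],0,42]
    - [[0,0,1],0,42]
    - [[0,0,1],0,42]
    - [[0,0,0],0,42]
    - [[0,0,0],0,42]

```text
time_s: 17.55
eef_pos: [0.4323, -0.2405, 0.2026]
eef_rot: [0.0, 0.684, 0.73, -0.0]
wrist_force: [-0.2, -0.3, 0.7]
opening: 0.612
grasp_force: 63.7
```

Request:
servo_tool:
  commands:
    - [[0,0,0.5],0,42]
    - [[0,0,0],0,58]
    - [[0,0,0],0,70]
    - [[0,0,0],0,85]
    - [[0,0,0],0,85]
    - [[0,0,0],0,85]
    - [[0,0,0],0,85]
    - [[0,0,-10],0,85]
    - [[0,0,-20],0,85]
    - [[0,0,-30],0,85]
    - [[0,0,-30],0,85]
    - [[0,0,-10],0,85]
    - [[0,0,0],0,85]

```text
time_s: 19.18
eef_pos: [0.4324, -0.2405, 0.3022]
eef_rot: [0.001, 0.684, 0.73, 0.0]
wrist_force: [-0.0, 0.1, -0.5]
opening: 0.998
grasp_force: 0.0
```

```bash
cat >> h.py <<'E'
def cloud(c):
    v,u=np.mgrid[0:400,0:640];zz=c['z_map']
    D=np.stack([(u-c['cx'])/c['fx']*zz,(v-c['cy'])/c['fy']*zz,zz],-1).reshape(-1,3);W=(D-c['t'])@c['R']
    k=zz.ravel()>0; return W[k],c['color'].reshape(-1,3).astype(int)[k]
def disc(n,W,m):
    w=W[m].astype(np.float32)
    if len(w)<20: print(n,'few',len(w)); return
    print(n,len(w),np.round(cv2.minEnclosingCircle(w[:,:2])[0],4),'r',round(cv2.minEnclosingCircle(w[:,:2])[1],4),'mean',w.mean(0).round(4))
def near(W,x,y,r,a,b): return (np.hypot(W[:,0]-x,W[:,1]-y)<r)&(W[:,2]>a)&(W[:,2]<b)
E
python3 - <<'E'
from h import *
c=snap('top','t3');W,col=cloud(c);s=dict(np.load('pics/t3.npz'))
disc('red',W,near(W,.442,-.332,.05,.19,.215)); disc('green',W,near(W,.433,-.241,.05,.215,.235)&(col[:,1]>col[:,0]+20))
sat=lambda i,j,k:(col[:,i]>1.8*col[:,j])&(col[:,i]>1.8*col[:,k])&(col[:,i]>60)
disc('rpad',W,near(W,.525,-.067,.06,.0,.02)&sat(0,1,2)); disc('gpad',W,near(W,.519,.01,.06,.0,.02)&(col[:,1]>1.5*col[:,0])&(col[:,1]>1.4*col[:,2]))
m=near(W,.5907,-.0203,.07,.048,.064); w=W[m].astype(np.float32); r=cv2.minAreaRect(w[:,:2]*1000); print('box',len(w),r,w[:,2].mean())
go((.56,-.03,.31))
a=cv2.imread('pics/t3.png'); cv2.imwrite('pics/c3.png',cv2.resize(a[140:280,305:515],None,fx=3.8,fy=3.8,interpolation=cv2.INTER_CUBIC))
E
```

```text
Traceback (most recent call last):
  File "h.py", line 28, in disc
    print(n,len(w),np.round(cv2.minEnclosingCircle(w[:,:2])[0],4),'r',round(cv2.minEnclosingCircle(w[:,:2])[1],4),'mean',w.mean(0).round(4))
                            ~~~~~~~~~~~~~~~~~~~~~~^^^^^^^^^
cv2.error: OpenCV(4.12.0) /io/opencv/modules/imgproc/src/shapedescr.cpp:201: error: (-215:Assertion failed) count >= 0 && (depth == CV_32F || depth == CV_32S) in function 'minEnclosingCircle'
```

Move the arm clear toward the carton, then look again from both cameras.

```bash
sed -i 's/w=W\[m\].astype(np.float32)/w=W[m].astype(np.float32).copy(order="C"); /; s/minEnclosingCircle(w\[:,:2\])/minEnclosingCircle(np.ascontiguousarray(w[:,:2]))/g' h.py
cat > m.py <<'E'
from h import *
import sys
n=sys.argv[1]; cam=sys.argv[2]
c=snap(cam,n) ;W,col=cloud(c)
disc('red',W,near(W,.442,-.332,.05,.19,.215)); disc('green',W,near(W,.433,-.241,.05,.215,.235)&(col[:,1]>col[:,0]+20))
disc('rpad',W,near(W,.525,-.067,.06,.0,.02)&(col[:,0]>2.2*col[:,1])&(col[:,0]>2.2*col[:,2])&(col[:,0]>60)); disc('gpad',W,near(W,.519,.01,.06,.0,.02)&(col[:,1]>1.5*col[:,0])&(col[:,1]>1.4*col[:,2]))
m=near(W,.5907,-.0203,.07,.050,.064); w=np.ascontiguousarray(W[m][:,:2]*1000,dtype=np.float32)
if len(w)>50: print('box',len(w),cv2.minAreaRect(w),W[m][:,2].mean())
E
python3 m.py t4 top
python3 - <<'E'
from h import *
go((.50,-.03,.302))
a=cv2.imread('pics/t4.png'); cv2.imwrite('pics/c3.png',cv2.resize(a[140:280,305:515],None,fx=3.8,fy=3.8,interpolation=cv2.INTER_CUBIC))
E
```

```text
red 51 [ 0.4386 -0.3062] r 0.0179 mean [ 0.4384 -0.3036  0.1958]
green 532 [ 0.4322 -0.2409] r 0.0262 mean [ 0.4321 -0.2391  0.2242]
rpad 602 [ 0.5262 -0.067 ] r 0.0365 mean [ 0.5261 -0.0667  0.0119]
gpad 609 [0.5191 0.0109] r 0.0365 mean [0.519  0.0107 0.012 ]
box 842 ((591.2554931640625, -22.117584228515625), (60.94300842285156, 90.61460876464844), 4.695549964904785) 0.054884319935076406
t 19.275 p [ 0.4318 -0.24    0.3006] head 1.6357 z [-0.001  0.001 -1.   ] open 1.007 F [-0.79 -0.01 -0.64] grip 0.0
  to [ 0.5   -0.03   0.302] [205.1  81.7  -1.2]
```

View pics/c3.png

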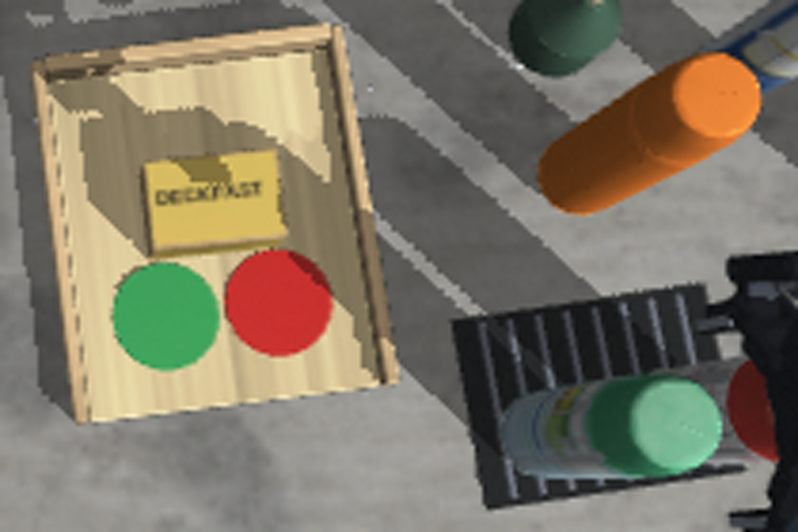

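Both cans stand on the black mat; both pads are bare at (278,302) red and (166,316) green in the crop, 78.3 mm apart as stated. The carton has not been disturbed.

Request:
servo_tool:
  commands:
    - [[12,10,0],0,85]
    - [[25,21,0],0,85]
    - [[25,21,0],0,85]
    - [[25,21,0],0,85]
    - [[25,21,0],0,85]
    - [[25,21,0],0,85]
    - [[25,21,0],0,85]
    - [[25,21,0],0,85]
    - [[20,16,0],0,85]
    - [[0,0,0],-0.015,85]
    - [[0,0,0],0,85]

```text
time_s: 20.65
eef_pos: [0.591, -0.0222, 0.3009]
eef_rot: [-0.001, 0.678, 0.735, -0.0]
wrist_force: [0.1, 0.1, -0.4]
opening: 0.996
grasp_force: 0.0
```

```bash
python3 m.py w5 wrist; python3 m.py t5 top; python3 -c "
from h import *
go((.591,-.0215,.30),(.591,-.0215,.041))"
```

```text
red few 0
green few 0
rpad 2416 [ 0.5267 -0.0668] r 0.0363 mean [ 0.5267 -0.066   0.0132]
gpad 2934 [0.5192 0.0107] r 0.0366 mean [0.5194 0.0114 0.0133]
box 4313 ((592.0631103515625, -21.680152893066406), (60.733890533447266, 89.69229888916016), 4.468435764312744) 0.05618018075047587
red 760 [ 0.4414 -0.3313] r 0.0313 mean [ 0.4414 -0.3286  0.2029]
green 532 [ 0.4324 -0.2411] r 0.0264 mean [ 0.4321 -0.2391  0.2241]
rpad 44 [ 0.5543 -0.0715] r 0.0211 mean [ 0.5563 -0.0735  0.0119]
gpad few 0
box 359 ((591.8714599609375, -32.394927978515625), (60.3991813659668, 48.73238754272461), 3.8264691829681396) 0.05497519727885417
t 20.75 p [ 0.591  -0.0229  0.3015] head 1.6501 z [-0.001  0.    -1.   ] open 0.998 F [ 0.28  0.17 -0.13] grip 0.0
  to [ 0.591  -0.0215  0.3   ] [1.4 0.1 1.5]
  to [ 0.591  -0.0215  0.041 ] [-0.00e+00  2.00e-01  2.59e+02]
```

Request:
servo_tool:
  commands:
    - [[1,1,15],0,85]
    - [[0,0,30],0,85]
    - [[0,0,35],0,85]
    - [[0,0,35],0,85]
    - [[0,0,35],0,85]
    - [[0,0,35],0,85]
    - [[0,0,30],0,85]
    - [[0,0,22],0,85]
    - [[0,0,15],0,85]
    - [[0,0,7],0,85]
    - [[0,0,0],0,85]
    - [[0,0,0],0,85]

```text
time_s: 22.25
eef_pos: [0.5931, -0.0217, 0.0437]
eef_rot: [0.001, 0.678, 0.735, 0.0]
wrist_force: [-0.8, 0.2, 0.3]
opening: 0.994
grasp_force: 0.0
```

Request:
servo_tool:
  commands:
    - [[0,0,0],0,72]
    - [[0,0,0],0,64]
    - [[0,0,0],0,48]
    - [[0,0,0],0,48]
    - [[0,0,0],0,48]
    - [[0,0,0],0,48]
    - [[0,0,0],0,48]

```text
time_s: 23.12
eef_pos: [0.593, -0.0216, 0.0436]
eef_rot: [0.001, 0.678, 0.735, 0.0]
wrist_force: [-0.4, 0.8, 5.3]
opening: 0.693
grasp_force: 66.4
```

```bash
python3 -c "
from h import *
go((.591,-.0215,.11),(.4674,.2774,.11),(.4674,.2774,.0343),head=1.571+.0756)"
```

```text
t 23.125 p [ 0.593  -0.0216  0.0436] head 1.6508 z [ 0.001 -0.    -1.   ] open 0.693 F [-0.36  0.79  5.32] grip 66.3795268535614
  to [ 0.591  -0.0215  0.11  ] [  0.2  -1.9 -66.4]
  to [0.4674 0.2774 0.11  ] [ 3.078e+02 -9.930e+01 -2.000e-01]
  to [0.4674 0.2774 0.0343] [ 0.  -0.1 75.7]
  turn 0.0042
```

Request:
servo_tool:
  commands:
    - [[0,0,-10],0,48]
    - [[0,0,-20],0,48]
    - [[0,0,-25],0,48]
    - [[0,0,-20],0,48]
    - [[10,-4,0],0,48]
    - [[24,-8,0],0,48]
    - [[30,-10,0],0,48]
    - [[30,-10,0],0,48]
    - [[30,-10,0],0,48]
    - [[30,-10,0],0,48]
    - [[30,-10,0],0,48]
    - [[30,-10,0],0,48]
    - [[30,-10,0],0,48]
    - [[30,-9,0],0,48]
    - [[22,-6,0],0,48]
    - [[12,-4,0],0.005,48]
    - [[0,0,0],0,48]
    - [[0,0,0],0,48]

```text
time_s: 25.38
eef_pos: [0.4669, 0.277, 0.1175]
eef_rot: [0.0, 0.68, 0.733, -0.0]
wrist_force: [0.3, -0.5, -4.1]
opening: 0.696
grasp_force: 66.0
```

```bash
python3 - <<'E'
from h import *
go((.4674,.2774,.036),head=1.571+.0756)
for n in('top','scene'):
    c=snap(n,n+'6'); W,col=cloud(c)
    m=(np.hypot(W[:,0]-.467,W[:,1]-.277)<.12)&(W[:,2]<.012)&(W[:,2]>-.003)&(col[:,2]>2*col[:,0])&(col[:,2]>60)
    print(n,m.sum(),cv2.minAreaRect(np.ascontiguousarray(W[m][:,:2]*1000,dtype=np.float32)),W[m][:,2].mean())
E
```

```text
t 25.375 p [0.4669 0.277  0.1175] head 1.6457 z [-0. -0. -1.] open 0.696 F [ 0.29 -0.51 -4.1 ] grip 65.96825122833252
  to [0.4674 0.2774 0.036 ] [ 0.4  0.6 81.5]
  turn -0.0009
top 1202 ((468.4748840332031, 278.86773681640625), (130.6007080078125, 160.59754943847656), 4.4970479011535645) 0.0025706839452843758
scene 2390 ((467.91986083984375, 278.6242980957031), (129.622802734375, 162.50106811523438), 3.7407383918762207) 0.0031877370022228967
```

View pics/scene6.png

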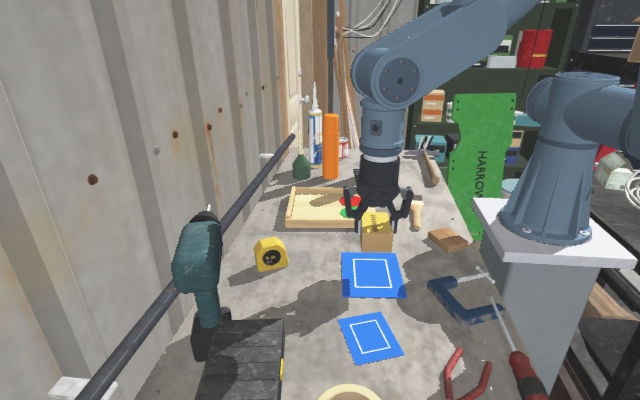

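The carton hangs level over the blue mat at (377,228). Both views put the mat centre at (0.468, 0.278).

Request:
servo_tool:
  commands:
    - [[1,1,12],0,48]
    - [[0,0,22],0,48]
    - [[0,0,22],0,48]
    - [[0,0,12],0,48]
    - [[0,0,6],0,48]
    - [[0,0,3],0,48]
    - [[0,0,1],0,48]
    - [[0,0,1],0,48]
    - [[0,0,0],0,48]
    - [[0,0,0],0,48]

```text
time_s: 26.72
eef_pos: [0.4681, 0.2786, 0.039]
eef_rot: [0.0, 0.68, 0.733, 0.0]
wrist_force: [0.7, 0.5, -4.8]
opening: 0.691
grasp_force: 65.8
```

Request:
servo_tool:
  commands:
    - [[0,0,1],0,48]
    - [[0,0,1],0,48]
    - [[0,0,0.5],0,48]
    - [[0,0,0],0,48]

```text
time_s: 27.22
eef_pos: [0.468, 0.2785, 0.0366]
eef_rot: [-0.0, 0.68, 0.733, -0.0]
wrist_force: [-2.8, -1.6, 2.0]
opening: 0.695
grasp_force: 66.5
```

Request:
servo_tool:
  commands:
    - [[0,0,0],0,66]
    - [[0,0,0],0,75]
    - [[0,0,0],0,85]
    - [[0,0,0],0,85]
    - [[0,0,0],0,85]
    - [[0,0,0],0,85]
    - [[0,0,-10],0,85]
    - [[0,0,-25],0,85]
    - [[0,0,-40],0,85]
    - [[0,0,-40],0,85]
    - [[0,0,-40],0,85]
    - [[0,0,-40],0,85]
    - [[0,0,-40],0,85]
    - [[0,0,-30],0,85]
    - [[0,0,0],0,85]

```text
time_s: 29.1
eef_pos: [0.4693, 0.279, 0.305]
eef_rot: [0.002, 0.68, 0.733, 0.003]
wrist_force: [0.2, -0.2, 0.3]
opening: 0.995
grasp_force: 0.0
```

```bash
python3 - <<'E'
from h import *
go((.4324,-.241,.30),(.4324,-.241,.203))
c=snap('top','t7'); W,col=cloud(c)
for n in('top','wrist','scene'):
    c=snap(n,n+'7'); W,col=cloud(c)
    m=near(W,.468,.278,.07,.042,.056)
    if m.sum()>40: print(n,m.sum(),cv2.minAreaRect(np.ascontiguousarray(W[m][:,:2]*1000,dtype=np.float32)),W[m][:,2].mean())
    disc(n+'red',W,near(W,.442,-.332,.05,.19,.215)); disc('green',W,near(W,.433,-.241,.05,.215,.235)&(col[:,1]>col[:,0]+20))
E
```

```text
t 29.1 p [0.4693 0.279  0.305 ] head 1.6459 z [ 0.006  0.002 -1.   ] open 0.995 F [ 0.24 -0.25  0.33] grip 0.0
  to [ 0.4324 -0.241   0.3   ] [-515.8  -75.8    3.7]
  to [ 0.4324 -0.241   0.203 ] [-0.2 -0.6 97. ]
top 906 ((466.05963134765625, 278.0045166015625), (60.997337341308594, 90.56837463378906), 4.693772315979004) 0.0482658869942908
topred 761 [ 0.4409 -0.3319] r 0.0318 mean [ 0.4413 -0.3287  0.2029]
green 533 [ 0.432 -0.241] r 0.026 mean [ 0.4321 -0.239   0.2242]
wrist 4146 ((466.90802001953125, 278.49169921875), (60.70745849609375, 88.9549560546875), 4.183210372924805) 0.049234011906950204
wristred few 0
green few 0
scene 736 ((467.4559631347656, 280.2393798828125), (60.76933288574219, 89.515869140625), 4.2909836769104) 0.04840920645798946
scenered 40 [ 0.4538 -0.3279] r 0.0267 mean [ 0.4628 -0.3224  0.201 ]
green 92 [ 0.4327 -0.2374] r 0.0258 mean [ 0.4335 -0.2283  0.2226]
```

View pics/wrist7.png

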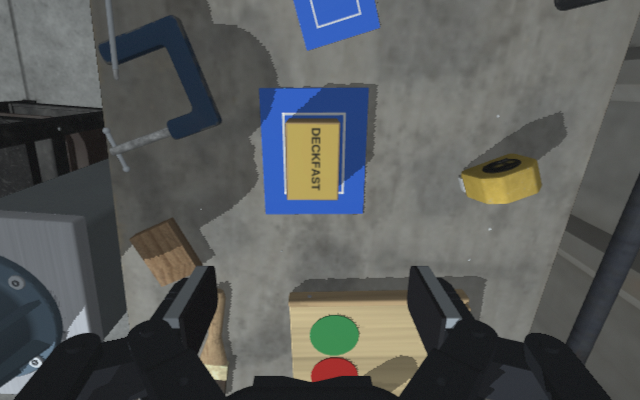

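The carton lies centred and straight on the mat at (313,160), so now the green can.

Request:
servo_tool:
  commands:
    - [[-12,-2,0],0,85]
    - [[-25,-4,0],0,85]
    - [[-35,-5,0],0,85]
    - [[-35,-5,0],0,85]
    - [[-35,-5,0],0,85]
    - [[-35,-5,0],0,85]
    - [[-35,-5,0],0,85]
    - [[-35,-5,0],0,85]
    - [[-35,-5,0],0,85]
    - [[-35,-5,0],0,85]
    - [[-35,-5,0],0,85]
    - [[-35,-5,0],0,85]
    - [[-35,-5,0],0,85]
    - [[-35,-5,1],0,85]
    - [[-30,-5,1],0,85]
    - [[-20,-3,1],0,85]
    - [[-9,-1,0],0,85]
    - [[0,0,0],0,85]
    - [[0,0,0],0,85]

```text
time_s: 31.68
eef_pos: [0.432, -0.2409, 0.2983]
eef_rot: [-0.0, 0.68, 0.733, 0.0]
wrist_force: [0.2, 1.2, 1.1]
opening: 0.995
grasp_force: 0.0
```

```bash
python3 -c "
from h import *
go((.4322,-.241,.3),(.4322,-.241,.203))"
```

```text
t 31.675 p [ 0.432  -0.2409  0.2983] head 1.6466 z [-0.  0. -1.] open 0.995 F [0.15 1.22 1.09] grip 0.0
  to [ 0.4322 -0.241   0.3   ] [-0.2  0.2 -1.7]
  to [ 0.4322 -0.241   0.203 ] [-0. -0. 97.]
```

Request:
servo_tool:
  commands:
    - [[0,0,15],0,85]
    - [[0,0,25],0,85]
    - [[0,0,25],0,85]
    - [[0,0,20],0,85]
    - [[0,0,10],0,85]
    - [[0,0,0],0,85]
    - [[0,0,0],0,70]
    - [[0,0,0],0,60]
    - [[0,0,0],0,50]
    - [[0,0,0],0,42]
    - [[0,0,0],0,42]
    - [[0,0,0],0,42]
    - [[0,0,0],0,42]
    - [[0,0,0],0,42]

```text
time_s: 33.42
eef_pos: [0.4326, -0.2423, 0.2047]
eef_rot: [0.001, 0.68, 0.733, 0.0]
wrist_force: [0.1, 1.1, 5.8]
opening: 0.609
grasp_force: 63.3
```

```bash
python3 -c "
from h import *
go((.4322,-.241,.28),(.5191,.0108,.28),(.5191,.0108,.2125))"
```

```text
t 33.425 p [ 0.4326 -0.2423  0.2047] head 1.6458 z [ 0.002 -0.002 -1.   ] open 0.609 F [0.07 1.09 5.78] grip 63.34567596903071
  to [ 0.4322 -0.241   0.28  ] [  1.2  -0.2 -75.3]
  to [0.5191 0.0108 0.28  ] [244.6 105.5  -0.3]
  to [0.5191 0.0108 0.2125] [ 0.1 -0.1 67.5]
```

Request:
servo_tool:
  commands:
    - [[0,0,-10],0,42]
    - [[0,0,-20],0,42]
    - [[0,0,-25],0,42]
    - [[0,0,-20],0,42]
    - [[10,4,0],0,42]
    - [[25,11,0],0,42]
    - [[30,13,0],0,42]
    - [[30,13,0],0,42]
    - [[30,13,0],0,42]
    - [[30,13,0],0,42]
    - [[30,13,0],0,42]
    - [[28,12,0],0,42]
    - [[20,8,0],0,42]
    - [[12,5,0],0,42]
    - [[0,0,0],0,42]
    - [[0,0,10],0,42]
    - [[0,0,20],0,42]
    - [[0,0,15],0,42]
    - [[0,0,5],0,42]
    - [[0,0,0],0,42]

```text
time_s: 35.92
eef_pos: [0.5181, 0.0103, 0.228]
eef_rot: [-0.0, 0.68, 0.733, -0.0]
wrist_force: [-0.0, -0.7, -1.9]
opening: 0.607
grasp_force: 63.2
```

```bash
python3 - <<'E'
from h import *
go((.5191,.0108,.2142))
for n in('top','scene'):
    c=snap(n,n+'8'); W,col=cloud(c)
    disc(n+' cap',W,near(W,.519,.011,.05,.236,.27)&(col[:,1]>col[:,0]+20))
    b=near(W,.519,.011,.05,.04,.19); print(n,'body pts',b.sum(),W[b].min(0).round(4),W[b].max(0).round(4))
    from scipy.optimize import least_squares
    for lo,hi in((.05,.11),(.11,.17)):
        w=W[near(W,.519,.011,.045,lo,hi)]
        if len(w)>50: print('  fit',lo,least_squares(lambda p:np.hypot(w[:,0]-p[0],w[:,1]-p[1])-.029,[.519,.011],loss='soft_l1',f_scale=.001).x.round(4),len(w))
E
```

```text
t 35.925 p [0.5181 0.0103 0.228 ] head 1.6453 z [-0.001  0.    -1.   ] open 0.607 F [-0.   -0.7  -1.87] grip 63.224944876274094
  to [0.5191 0.0108 0.2142] [ 0.4  1.1 13.8]
top cap few 13
top body pts 143 [0.4878 0.002  0.042 ] [0.5263 0.0399 0.1898]
  fit 0.05 [0.5172 0.0107] 52
  fit 0.11 [0.517  0.0104] 59
scene cap 180 [0.5164 0.014 ] r 0.027 mean [0.5171 0.0236 0.2455]
scene body pts 1114 [0.4897 0.0112 0.0401] [0.5485 0.044  0.19  ]
  fit 0.05 [0.5194 0.0108] 421
  fit 0.11 [0.5189 0.0106] 461
```

Request:
servo_tool:
  commands:
    - [[0,1,5],0,42]
    - [[0,0,4],0,42]
    - [[0,0,2],0,42]
    - [[0,0,1],0,42]
    - [[0,0,1],0,42]
    - [[0,0,0],0,42]
    - [[0,0,0],0,42]

```text
time_s: 36.9
eef_pos: [0.5192, 0.0106, 0.2154]
eef_rot: [0.0, 0.68, 0.733, 0.0]
wrist_force: [0.8, 0.6, -1.7]
opening: 0.61
grasp_force: 63.3
```

Request:
servo_tool:
  commands:
    - [[0,0,1],0,42]
    - [[0,0,0.7],0,42]
    - [[0,0,0],0,42]

```text
time_s: 37.28
eef_pos: [0.5195, 0.0106, 0.2142]
eef_rot: [0.0, 0.68, 0.733, 0.0]
wrist_force: [-1.0, 1.3, 3.6]
opening: 0.607
grasp_force: 63.8
```

Request:
servo_tool:
  commands:
    - [[0,0,0],0,58]
    - [[0,0,0],0,70]
    - [[0,0,0],0,85]
    - [[0,0,0],0,85]
    - [[0,0,0],0,85]
    - [[0,0,0],0,85]
    - [[0,0,-10],0,85]
    - [[0,0,-20],0,85]
    - [[0,0,-30],0,85]
    - [[0,0,-25],0,85]
    - [[0,0,0],0,85]

```text
time_s: 38.65
eef_pos: [0.5205, 0.0103, 0.3015]
eef_rot: [0.002, 0.68, 0.733, 0.001]
wrist_force: [0.5, -0.5, 0.2]
opening: 0.995
grasp_force: 0.0
```

```bash
python3 -c "
from h import *
go((.4415,-.332,.3),(.4415,-.332,.188))"
```

```text
t 38.65 p [0.5205 0.0103 0.3015] head 1.6458 z [ 0.005 -0.001 -1.   ] open 0.995 F [ 0.5  -0.48  0.2 ] grip 0.0
  to [ 0.4415 -0.332   0.3   ] [-335.5 -104.5    1.4]
  to [ 0.4415 -0.332   0.188 ] [  0.2  -0.6 112. ]
```

Request:
servo_tool:
  commands:
    - [[-15,-5,0],0,85]
    - [[-35,-11,0],0,85]
    - [[-35,-11,0],0,85]
    - [[-35,-11,0],0,85]
    - [[-35,-11,0],0,85]
    - [[-35,-11,0],0,85]
    - [[-35,-11,0],0,85]
    - [[-35,-11,0],0,85]
    - [[-35,-11,0],0,85]
    - [[-26,-7,0],0,85]
    - [[-15,-4,0],0,85]
    - [[0,0,0],0,85]
    - [[0,0,0],0,85]

```text
time_s: 40.28
eef_pos: [0.4406, -0.3314, 0.2982]
eef_rot: [-0.0, 0.68, 0.733, 0.0]
wrist_force: [-0.6, 0.4, -0.4]
opening: 0.993
grasp_force: 0.0
```

```bash
python3 - <<'E'
from h import *
go((.4415,-.332,.3),(.4415,-.332,.188))
c=snap('scene','s9'); W,col=cloud(c)
from scipy.optimize import least_squares
for lo,hi in((.05,.11),(.11,.17)):
    w=W[near(W,.519,.011,.045,lo,hi)]
    print('green fit',lo,least_squares(lambda p:np.hypot(w[:,0]-p[0],w[:,1]-p[1])-.029,[.519,.011],loss='soft_l1',f_scale=.001).x.round(4),len(w))
c=snap('top','t9'); W,col=cloud(c)
disc('gcap',W,near(W,.519,.011,.05,.228,.245)&(col[:,1]>col[:,0]+20))
E
```

```text
t 40.275 p [ 0.4406 -0.3314  0.2982] head 1.6463 z [-0.     0.001 -1.   ] open 0.993 F [-0.59  0.43 -0.41] grip 0.0
  to [ 0.4415 -0.332   0.3   ] [-0.6  0.8 -1.8]
  to [ 0.4415 -0.332   0.188 ] [-1.00e-01  0.00e+00  1.12e+02]
green fit 0.05 [0.5206 0.0112] 418
green fit 0.11 [0.5206 0.0112] 456
gcap 476 [0.519  0.0113] r 0.0254 mean [0.5182 0.0118 0.2342]
```

Green is on its pad to within about 1 mm and upright. Now the red can.

Request:
servo_tool:
  commands:
    - [[0,1,15],0,85]
    - [[0,0,25],0,85]
    - [[0,0,25],0,85]
    - [[0,0,20],0,85]
    - [[0,0,15],0,85]
    - [[0,0,9],0,85]
    - [[0,0,0],0,85]
    - [[0,0,0],0,72]
    - [[0,0,0],0,62]
    - [[0,0,0],0,50]
    - [[0,0,0],0,50]
    - [[0,0,0],0,50]
    - [[0,0,0],0,50]
    - [[0,0,0],0,50]

```text
time_s: 42.12
eef_pos: [0.4425, -0.3332, 0.1912]
eef_rot: [0.002, 0.68, 0.733, -0.0]
wrist_force: [0.5, -0.9, 5.7]
opening: 0.685
grasp_force: 65.0
```

```bash
python3 -c "
from h import *
go((.4415,-.332,.265),(.5263,-.067,.265))"
```

```text
t 42.125 p [ 0.4425 -0.3332  0.1912] head 1.6457 z [ 0.002 -0.003 -1.   ] open 0.685 F [ 0.55 -0.93  5.69] grip 65.04685381678428
  to [ 0.4415 -0.332   0.265 ] [  1.1  -0.8 -73.8]
  to [ 0.5263 -0.067   0.265 ] [257.9 104.4  -0.5]
```

Request:
servo_tool:
  commands:
    - [[0,0,-10],0,50]
    - [[0,0,-20],0,50]
    - [[0,0,-25],0,50]
    - [[0,0,-20],0,50]
    - [[10,4,0],0,50]
    - [[25,10,0],0,50]
    - [[30,12,0],0,50]
    - [[30,12,0],0,50]
    - [[30,12,0],0,50]
    - [[30,12,0],0,50]
    - [[30,12,0],0,50]
    - [[28,11,0],0,50]
    - [[20,8,0],0,50]
    - [[15,6,0],0,50]
    - [[10,4,0],0,50]
    - [[0,0,10],0,50]
    - [[0,0,20],0,50]
    - [[0,0,15],0,50]
    - [[0,0,5],0,50]
    - [[0,0,0],0,50]

```text
time_s: 44.62
eef_pos: [0.5249, -0.0674, 0.2143]
eef_rot: [-0.0, 0.68, 0.733, -0.0]
wrist_force: [-0.1, -0.6, -1.4]
opening: 0.684
grasp_force: 64.4
```

```bash
python3 - <<'E'
from h import *
go((.5263,-.067,.2007))
from scipy.optimize import least_squares
for n in('top','scene'):
    c=snap(n,n+'10'); W,col=cloud(c)
    for lo,hi in((.035,.09),(.09,.15)):
        w=W[near(W,.526,-.067,.042,lo,hi)]
        if len(w)>30: print(n,'fit',lo,least_squares(lambda p:np.hypot(w[:,0]-p[0],w[:,1]-p[1])-.0335,[.526,-.067],loss='soft_l1',f_scale=.001).x.round(4),len(w))
E
```

```text
t 44.625 p [ 0.5249 -0.0674  0.2143] head 1.6453 z [-0.001  0.    -1.   ] open 0.684 F [-0.1  -0.59 -1.38] grip 64.39912275271126
  to [ 0.5263 -0.067   0.2007] [ 0.3  1.4 13.6]
top fit 0.035 [ 0.5241 -0.0687] 38
top fit 0.09 [ 0.5239 -0.0688] 38
```

View pics/top10.png

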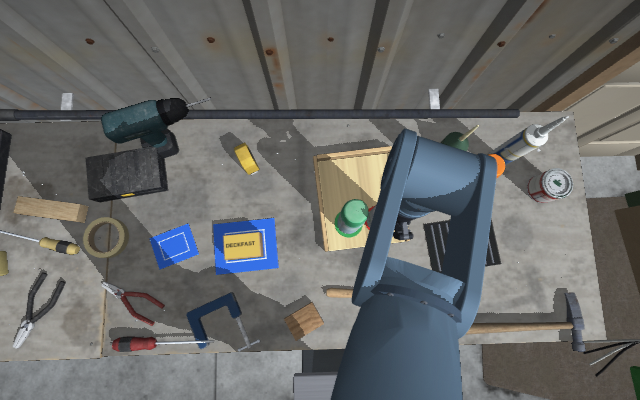

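The arm hides the red can from above; green stands at (351,214) and the carton at (243,246). I shift 1–2 mm and lower.

Request:
servo_tool:
  commands:
    - [[0.5,1.5,5],0,50]
    - [[0,0,4],0,50]
    - [[0,0,2],0,50]
    - [[0,0,1],0,50]
    - [[0,0,1],0,50]
    - [[0,0,0],0,50]
    - [[0,0,0],0,50]

```text
time_s: 45.6
eef_pos: [0.5265, -0.0666, 0.2017]
eef_rot: [0.0, 0.68, 0.733, 0.0]
wrist_force: [-0.5, 0.3, -2.0]
opening: 0.682
grasp_force: 64.4
```

Request:
servo_tool:
  commands:
    - [[0,0,1],0,50]
    - [[0,0,0],0,50]

```text
time_s: 45.85
eef_pos: [0.5266, -0.0666, 0.2007]
eef_rot: [0.0, 0.68, 0.733, 0.0]
wrist_force: [0.6, 0.6, -0.4]
opening: 0.682
grasp_force: 64.6
```

Request:
servo_tool:
  commands:
    - [[0,0,0.6],0,50]
    - [[0,0,0],0,50]
    - [[0,0,0],0,66]
    - [[0,0,0],0,75]
    - [[0,0,0],0,85]
    - [[0,0,0],0,85]
    - [[0,0,0],0,85]
    - [[0,0,0],0,85]
    - [[0,0,-10],0,85]
    - [[0,0,-20],0,85]
    - [[0,0,-30],0,85]
    - [[0,0,-35],0,85]
    - [[0,0,-15],0,85]
    - [[-20,-20,0],0,85]
    - [[-35,-35,0],0,85]
    - [[-35,-35,0],0,85]
    - [[-35,-35,0],0,85]
    - [[-20,-20,0],0,85]
    - [[0,0,0],0,85]
    - [[0,0,0],0,85]

```text
time_s: 48.35
eef_pos: [0.393, -0.2216, 0.3098]
eef_rot: [-0.0, 0.68, 0.733, 0.0]
wrist_force: [0.9, 0.9, 0.7]
opening: 0.997
grasp_force: 0.0
```

```bash
python3 - <<'E'
from h import *
go()
for n in('top','scene'):
    c=snap(n,n+'11'); W,col=cloud(c)
    disc(n+' rcap',W,near(W,.526,-.067,.045,.206,.225)&(col[:,0]>col[:,1]+30)); disc('gcap',W,near(W,.519,.011,.045,.228,.245)&(col[:,1]>col[:,0]+20))
    m=near(W,.468,.278,.07,.042,.056)
    print(cv2.minAreaRect(np.ascontiguousarray(W[m][:,:2]*1000,dtype=np.float32)))
E
```

```text
t 48.35 p [ 0.393  -0.2216  0.3098] head 1.6456 z [ 0.     0.001 -1.   ] open 0.997 F [0.94 0.9  0.71] grip 0.0
top rcap 681 [ 0.5264 -0.0668] r 0.031 mean [ 0.5256 -0.0661  0.2133]
gcap 483 [0.5188 0.0114] r 0.0255 mean [0.5182 0.0116 0.2342]
((466.0548400878906, 278.00115966796875), (60.62907409667969, 90.62635040283203), 4.304601192474365)
scene rcap few 16
gcap 126 [0.5202 0.0175] r 0.0239 mean [0.5202 0.0228 0.2338]
((467.4251403808594, 280.0188293457031), (60.87496566772461, 90.54194641113281), 4.3056254386901855)
```

View pics/top11.png

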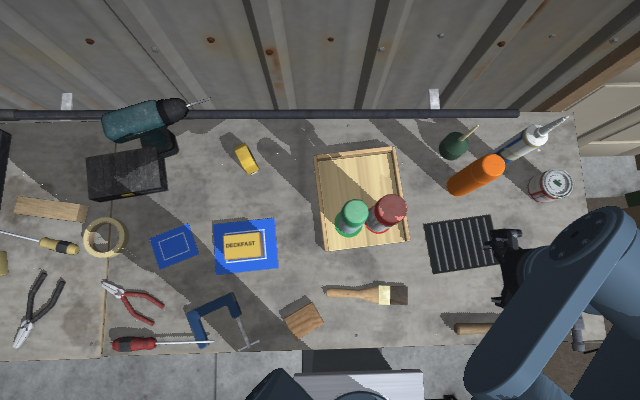

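Red (387,212) and green (351,215) are upright on their own pads, within 1 mm. The carton is centred on the blue mat at (243,246), and the arm is clear.

```bash
python3 -c "
from bench import ctrl; print(ctrl.hand_in())"
```

```text
the job is handed in; nothing more can be done
None
```

The job is handed in at about 48 s of the 104 s allowed: by the last camera check both cans stand on their own pads to within about 1 mm, the carton lies about 2 mm from the middle of the blue work mat and lined up with it, and nothing was knocked over; the judge's verdict was not shown.

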